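Seat the kitchen-roll holder's cover plate and hold its spring arm open

ROBOT

A 6-joint arm with a two-finger parallel gripper is mounted at the origin on a cart in front of the work surface, level with it; the furniture and walls round the work are solid. World frame = base frame: x ahead of the robot, y to its left, z up, the work surface at z = 0. Lengths are in m, angles in degrees, forces in N, time in s.
With the tool pointing down it reaches from about 0.3 to 0.75 m from the base axis. Payload 8.5 kg.
Tool frame: the origin (TCP) lies at the very end of the fingers, on their centre line; the grasp point (between the pads) lies 19 mm behind it; z points along the fingers, y is the line along which they close (so a half turn about z gives the same grasp; the last joint's range is limited). The gripper opens to 85 mm and grips with 20 to 120 N. Pads are 22 mm wide; open, the fingers measure 114 mm over their backs; the gripper's body (76 mm by 85 mm) begins 54 mm behind the grasp point. The pads swing forward as they close: fully open they stand 13 mm farther back than shut.
Start: joints at [53.955, 21.807, 74.336, -0, 83.858, -12.336], TCP at [0.221, 0.504, 0.205] pointing down, gripper open.
Joint ranges: [-178.18, 178.18], [-50.72, 133.34], [12.68, 142.11], [-81.47, 261.47], [9.98, 163.14], [-165.26, 165.26]. Speed limits (degrees/s): [136.94, 136.94, 180, 180, 180, 180].

INTERFACE

Orientations are given as a 3x3 rotation matrix whose columns are the frame's x, y, z axes.
In Python, from rig import observe, cams, ticket gives the robot as it stands.
- The arm moves only by the tool move_arm, never from a script. Its arguments are lists of equal length, an entry for each row: "jaw": the finger opening in cm, from 0 to 8.54; "dp": the shift along the tool's x, y, z in cm, a list of three; "turn": the turn, a rotation vector about the tool's x, y, z in rad, a list of three. In form: {"jaw": [jaw, ...], "dp": [[tx, ty, tz], ...], "turn": [[wx, wy, wz], ...]}. A call has 1 to 12 rows; each row shifts and turns the commanded pose from where the row before left it, along the tool's axes as they then stand; what a row does not reach is not made up. A row lasts 1/12 s, in which the tool goes at most 41.7 mm and 7.16 degrees, less where a joint would pass 70% of its speed; a pose out of reach is approached as far as the arm can. A call is refused whole if a number of a shift passes 4.17 or a number of a turn 0.125, either way. A call with a gripper value outside its range is refused whole. The fingers move at their own pace and stop on an object; "force" is the grip in N (left out, the last holds). Time passes only in rows, so rows that do not move let the fingers close. It gives the time, the measured TCP pose, the force, the opening and the grip force at its end, in the units of the state.
- observe(): the state, without advancing time (a new reading comes with each control period).
- cams.get_image(name): name is "scene" or "top"; returns (picture, depth): 480x640x3 uint8, red, green, blue; 480x640 float32, m along the optical axis (not along the pixel's ray), 0 where there is no reading.
- cams.calibration(name): a dict with "vertical_fov" (degrees; the focal length in pixels is half the picture's height over the tangent of half this angle, whatever the lens; pixels are square), "cx", "cy" (the principal point, pixels), "view" (4x4, takes a point from world to camera coordinates). Camera axes: x right, y up, looking along -z (the intrinsics and any distortion apply to the point x, -y, -z); pixel columns grow to the right and rows downward; lengths in m; the calibration is good to about 2 mm. A picture is of the moment at which its call begins. calibration takes no time and is no camera call.
- ticket.close_job(): hands the job in; it is judged then, once.
Trained networks look in the newest picture that a camera, given by its name, has taken for a name from the list of things; names that differ only in an ending like _2 or _b are one class to them, and where a whole thing is asked for, a point or a joint stands for the part that bears it (a point fixed in the world has none). Each returns a list of dicts, best first, with "p" (0 to 1); they miss things now and then, are a little off and sometimes report something else, mostly with a low value. They report only what shows in the picture. A call takes as long as a camera call. They do not tell look-alikes from the thing itself.
- cams.spot_in(camera, query): "box" ([centre column, centre row, width, height] as shares, 0 to 1, of the picture: columns of its width, rows of its height, round what is visible of it).
- cams.outline_of(camera, query): "mask" (480x640 bool, what is visible of it) and "box" ([centre column, centre row, width, height] as shares, 0 to 1, of the picture: columns of its width, rows of its height, round what is visible of it).
- cams.mark_of(camera, query): "location" ([column, row] as shares, 0 to 1, of the picture: columns of its width, rows of its height: a listed point, or the origin of a listed thing).
The state is a dict: "time_s": time; "q": joint angles; "qvel": joint speeds; "joint_efforts": joint torques, N m; "position": TCP position; "tool_rot": TCP orientation; "ft_force": force on the tool from outside, world axes, zero at the start; "wrist_torque": the same for the moment, N m; "grip_width": finger opening in m; "gripper_force": force on a finger pad.
Only numpy, scipy, OpenCV 4.12 (cv2) and the standard library are available. Lean on these libraries where they do the work, as an engineer would, in place of code of your own. Each camera call takes 0.05 s, during which the arm holds its last target. There are 200 camera calls.

TASK

I want to slip a fresh roll onto the kitchen-roll holder. First press the raised side of its loose round cover plate down until the plate sits level in the base, then swing the sprung tension arm away from the centre post, all the way to its stop, and hold it there: finish while still holding the arm, do not let go. Leave the mug, tin, spice jar and egg cup where they stand.

Things in the scene. Friction and masses are not known exactly. Their poses are not given: they have to be found in the camera images.
- holder: kitchen-roll holder, fixed: round dark steel base 224 mm across, 16 mm high, with a recess (126 mm across, 6 mm deep) in its top and a steel centre post (26 mm across, top 45 mm above the worktop). Origin: on the post's axis at worktop height; z up. The arm's pivot stands on the rim, 95 mm from the post along the holder's (-x, +y) diagonal; the plate's raised side is opposite, to (+x, -y)
- cover_plate: loose flat steel ring, 120 mm across, 6 mm thick, 38 mm hole round the post. Origin: centre of its underside; z its normal. Starts tilted 7 degrees, its (+x, -y) side propped on a stiff 14 mm plug, 45 mm from the post. Pressing there with 6 to 8 N slides the plug 12 mm down into the base, where friction keeps it; the plate then lies on the recess floor, its top 16 mm above the worktop
- plate_edge (a point): point on the top face of the cover plate, on its raised side, 48 mm from the plate's centre, right above the plug: the place to press
- tension_arm (a joint): angle of the sprung arm about its upright pivot, rad: 0 at rest, crank pointing from pivot to post; grows clockwise seen from above; 1.10 at its stop. A spring drives it back to 0 (2 N at the grip at rest, 5.7 N at the stop) and it flies back when let go. The arm: steel hub, 10 mm round level crank (37 mm above the worktop) and at its end an upright black grip sleeve 66 mm from the pivot axis
- sleeve_grip (a point): on the axis of the arm's upright grip sleeve, 78 mm above the worktop; the sleeve is 16 mm across and reaches from 52 to 97 mm above the worktop; it is rigid with the arm. z up, x points along the crank, away from the pivot
- pivot_axis (a point): on the upright pivot axis of the tension arm, at the same height as sleeve_grip, 66 mm from it; the pivot's hub, 30 mm across, is 46 mm high. Turns with the arm
- mug: dark and white mug, 82x114x97 mm, bystander; origin at the centre of its underside
- tin: round sealed tin, 75 mm across, 66 mm high, bystander; origin at the centre of its underside
- spice_jar: small spice jar, 42 mm across, 96 mm high, bystander; origin at the centre of its underside
- egg_cup: white egg cup, 52 mm across, 58 mm high, bystander; origin at the centre of its underside
Not all that is in view belongs to the job. There is more than one size of the cover_plate; the job needs the larger.

How it is judged (in metres and radians):
On the way, in this order (a step that is already met when the one before it is completed fails the run):
1. the cover plate has been pressed level into the base while the arm is still at rest (angle between cover_plate's own z axis and vertical below 0.025 rad and z of cover_plate in the frame of holder below 0.012 m and horizontal distance between cover_plate and holder below 0.006 m and value of joint tension_arm below 0.2 rad), for 0.3 s.
2. the arm is wound to its stop (value of joint tension_arm above 1.03 rad), for 0.3 s.
At the end, for the whole second after the job is handed in: the cover plate lies level (within 0.025 rad, its underside no more than 2 mm above the recess floor, centred within 6 mm) and the robot, touching the arm with more than 1 N, holds it still within 0.07 rad of its stop at 1.10 rad through the last second (angle between cover_plate's own z axis and vertical below 0.025 rad and z of cover_plate in the frame of holder below 0.012 m and horizontal distance between cover_plate and holder below 0.006 m and value of joint tension_arm above 1.03 rad and velocity of joint tension_arm between -0.1 and 0.1 rad/s and contact force between any of the fingers, the arm and tension_arm above 1 N); the arm keeps its last pose, push and grip.
It fails at once if the mug, tin, spice jar or egg cup is moved more than 20 mm (distance of any of mug, tin, spice_jar, egg_cup from where it was at the start of the episode above 0.02 m).
It also fails if it takes over 45 s, if anything falls off the work surface, if the arm or the gripper's body presses on something with over 40 N, if the wrist force passes 120 N, or if a joint passes its speed limit or range.

## Working session

There is one attempt and no reset: what is moved stays moved. The work goes in short steps, Python scripts to look and compute and a tool call to move; the robot and the scene stay as the last step left them, time stands still between calls to the robot, and variables do not carry over. Pictures are saved under pics/ and viewed, at most 10 in all, crops included, and the job is handed in when it is done.

Besides the shell and the picture viewer there is one more tool, called after "Request:" as name(argument=value, ...) on one line, values as JSON. move_arm: Moves the arm, as the interface text tells. Its arguments: {"type":"object","properties":{"jaw":{"type":"array","items":{"type":"number"}},"dp":{"type":"array","items":{"type":"array","items":{"type":"number"}}},"turn":{"type":"array","items":{"type":"array","items":{"type":"number"}}},"force":{"type":"number"}},"required":["jaw","dp","turn"]}

```bash
mkdir -p pics; ls; cat > h.py <<'E'
import numpy as np,cv2
from rig import observe,cams,ticket
def K(n):
    c=cams.calibration(n); f=240/np.tan(np.radians(c['vertical_fov'])/2); return f,c['cx'],c['cy'],np.array(c['view'])
def ray(n,u,v):
    f,cx,cy,V=K(n); R=V[:3,:3]; o=-R.T@V[:3,3]; d=R.T@np.array([(u-cx)/f,-(v-cy)/f,-1]); return o,d
def onz(n,u,v,z):
    o,d=ray(n,u,v); return o+d*(z-o[2])/d[2]
def proj(n,p):
    f,cx,cy,V=K(n); q=V[:3,:3]@np.array(p)+V[:3,3]; return cx+f*q[0]/-q[2], cy-f*q[1]/-q[2]
E
python3 - <<'E'
from h import *
np.set_printoptions(precision=4,suppress=True)
for n in('scene','top'):
    im,d=cams.get_image(n); cv2.imwrite(f'pics/{n}0.png',im[:,:,::-1]); np.save(n+'d.npy',d)
    print(n,cams.calibration(n))
    for q,z in(('holder',0),('cover_plate',.014),('plate_edge',.024),('sleeve_grip',.078),('pivot_axis',.078),('mug',0),('tin',0),('spice_jar',0),('egg_cup',0)):
        for r in cams.mark_of(n,q)[:3]:
            u,v=r['location'][0]*640,r['location'][1]*480
            print(q,round(r['p'],2),round(u),round(v),onz(n,u,v,z))
E
```

```text
pics
scene {'vertical_fov': 56.87431208284209, 'cx': 320.7422582581055, 'cy': 238.75686636686925, 'view': array([[ 0.9044, -0.4267, -0.0032, -0.6174],
       [ 0.3101,  0.6521,  0.6918, -0.1729],
       [-0.2931, -0.6267,  0.722 , -0.8532],
       [ 0.    ,  0.    ,  0.    ,  1.    ]])}
holder 0.9 282 268 [ 0.5465 -0.0917  0.    ]
cover_plate 0.93 283 261 [ 0.5526 -0.0853  0.014 ]
cover_plate 0.93 335 347 [ 0.5604 -0.3193  0.014 ]
plate_edge 0.75 323 336 [ 0.5481 -0.2936  0.024 ]
plate_edge 0.66 296 270 [ 0.5649 -0.1288  0.024 ]
sleeve_grip 0.73 270 234 [ 0.5388 -0.0587  0.078 ]
sleeve_grip 0.47 418 343 [ 0.6724 -0.4036  0.078 ]
pivot_axis 0.74 249 220 [0.5136 0.0004 0.078 ]
pivot_axis 0.66 297 270 [ 0.551  -0.1705  0.078 ]
mug 0.62 231 180 [0.5378 0.2481 0.    ]
tin 0.55 373 238 [ 0.7684 -0.0978  0.    ]
spice_jar 0.91 417 342 [ 0.7076 -0.369   0.    ]
egg_cup 0.78 365 407 [ 0.5597 -0.4344  0.    ]
top {'vertical_fov': 43.89986993520976, 'cx': 323.27280190408266, 'cy': 228.75475639152998, 'view': array([[ 0.0137, -0.9983,  0.0558, -0.1373],
       [ 0.9823,  0.0238,  0.1858, -0.6143],
       [-0.1869,  0.0523,  0.981 , -1.3717],
       [ 0.    ,  0.    ,  0.    ,  1.    ]])}
holder 0.56 304 259 [ 0.5497 -0.083   0.    ]
cover_plate 0.64 309 258 [ 0.5522 -0.0945  0.014 ]
cover_plate 0.64 398 253 [ 0.5692 -0.3158  0.014 ]
plate_edge 0.87 385 256 [ 0.5585 -0.2814  0.024 ]
sleeve_grip 0.77 295 258 [ 0.5412 -0.059   0.078 ]
sleeve_grip 0.43 268 265 [0.5231 0.0028 0.078 ]
pivot_axis 0.8 268 267 [0.52   0.0022 0.078 ]
pivot_axis 0.33 294 259 [ 0.5406 -0.0578  0.078 ]
mug 0.62 168 258 [0.5455 0.2504 0.    ]
tin 0.74 316 176 [ 0.7662 -0.109   0.    ]
tin 0.57 308 256 [ 0.5576 -0.0929  0.    ]
tin 0.31 272 267 [ 0.5303 -0.0025  0.    ]
spice_jar 0.92 415 203 [ 0.7017 -0.363   0.    ]
egg_cup 0.97 441 257 [ 0.5646 -0.4279  0.    ]
```

View pics/scene0.png

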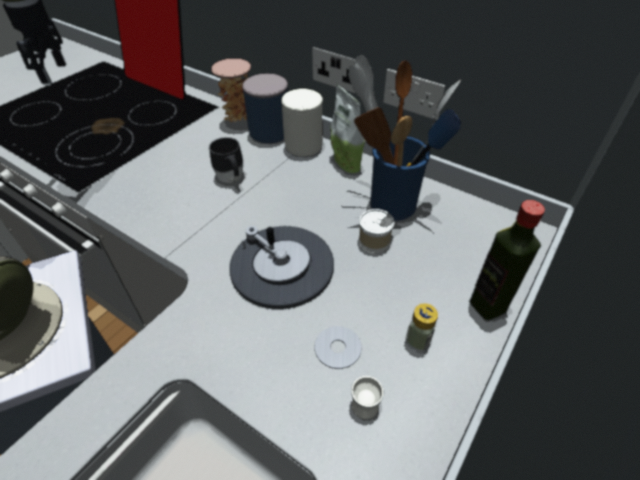

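```bash
python3 - <<'E'
import cv2
a=cv2.imread('pics/top0.png'); cv2.imwrite('pics/topc.png',cv2.resize(a[170:300,230:430],None,fx=4,fy=4,interpolation=cv2.INTER_CUBIC))
E
```

```text
(no output)
```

View pics/topc.png

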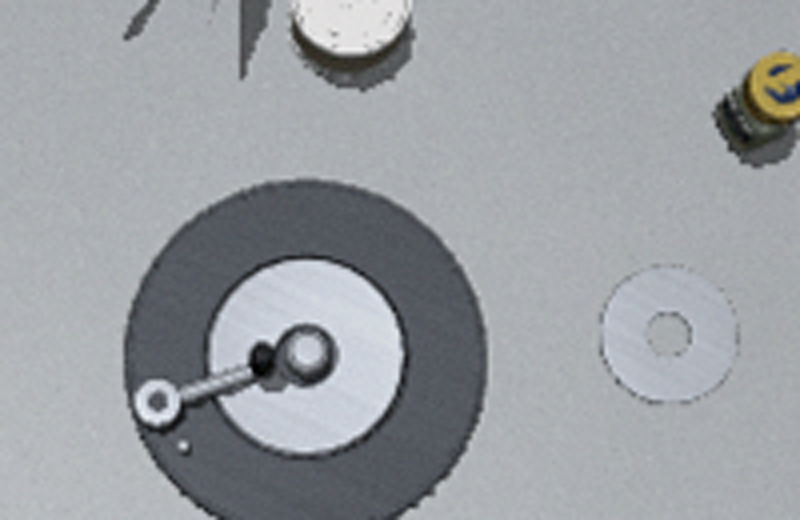

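The larger plate is the one in the holder (scene px 283,261). The look-alike is the smaller loose ring at (337,347). The sleeve is at (270,236) with the hub at (252,234), and the jar and egg cup stand clear on the right. The top crop confirms this choice: post at crop (307,354), hub at (157,403), and the stop pin at (183,447).

```bash
python3 - <<'E'
from h import *
np.set_printoptions(precision=4,suppress=True)
for n in('scene','top'):
    for q in('holder','cover_plate','sleeve_grip'):
        for r in cams.outline_of(n,q)[:2]:
            m=r['mask'].astype(np.uint8); print(n,q,round(r['p'],2),m.sum(),np.round(np.array(r['box'])*[640,480,640,480]))
            if q!='sleeve_grip':
                c=max(cv2.findContours(m,0,cv2.CHAIN_APPROX_NONE)[0],key=len)[:,0]
                z=.016 if q=='holder' else .02
                P=np.array([onz(n,u+.0,v+.0,z)[:2] for u,v in c]).astype(np.float32)
                e=cv2.minEnclosingCircle(P); A=np.c_[2*P,np.ones(len(P))]; s=np.linalg.lstsq(A,(P**2).sum(1),rcond=None)[0]
                print('  circ',e,s[:2],np.sqrt(s[2]+s[:2]@s[:2]))
print('post',onz('top',306.75,258.5,.045),'hub',onz('top',269.25,270.7,.046),'slv',onz('top',295.5,259.5,.09))
o=observe(); print(o['position'],o['tool_rot'],o['ft_force'],o['time_s'])
# plate depth points: fit tilt
d=np.load('topd.npy'); f,cx,cy,V=K('top'); v,u=np.mgrid[:480,:640]
X=np.stack([(u-cx)/f*d,-(v-cy)/f*d,-d],-1)-V[:3,3]; W=X@V[:3,:3]
c=onz('top',306.75,258.5,.02)[:2]; rr=np.hypot(W[...,0]-c[0],W[...,1]-c[1]); 
s=(rr>.025)&(rr<.055)&(W[...,2]<.045)&(d>0); p=W[s]; k=np.linalg.lstsq(np.c_[p[:,:2]-c,np.ones(len(p))],p[:,2],rcond=None)[0]; print('plane',k,s.sum())
E
```

```text
scene holder 0.71 358 [260. 238.  32.  23.]
  circ ((0.5317533016204834, 0.0023230314254760742), 0.04608982056379318) [0.535  0.0055] 0.029686353869606205
scene cover_plate 0.76 1380 [338. 348.  52.  41.]
  circ ((0.5647596120834351, -0.32196396589279175), 0.04330048710107803) [ 0.5646 -0.3217] 0.04162847469317273
scene cover_plate 0.57 1465 [281. 263.  54.  38.]
  circ ((0.5496994256973267, -0.08431354910135269), 0.05996236577630043) [ 0.5495 -0.0867] 0.05517099961472208
scene sleeve_grip 0.85 398 [262. 240.  34.  23.]
top holder 0.97 4944 [306. 261.  92.  88.]
  circ ((0.5492139458656311, -0.08817580342292786), 0.11363308876752853) [ 0.5494 -0.0875] 0.11120142397045056
top cover_plate 0.98 1508 [308. 258.  46.  48.]
  circ ((0.5507269501686096, -0.08721525967121124), 0.06038129702210426) [ 0.5506 -0.0888] 0.05069889592373357
top cover_plate 0.79 832 [395. 254.  32.  32.]
  circ ((0.5676191449165344, -0.3122621476650238), 0.043639980256557465) [ 0.5674 -0.3121] 0.04180646137511646
top sleeve_grip 0.68 191 [279. 265.  30.  19.]
post [ 0.546  -0.0877  0.045 ] hub [0.5146 0.0013 0.046 ] slv [ 0.5369 -0.0604  0.09  ]
[0.2211 0.5036 0.205 ] [[-0.9156  0.4021  0.    ]
 [ 0.4021  0.9156 -0.    ]
 [-0.     -0.     -1.    ]] [ 0.201   0.3985 -0.0732] 1.3
plane [ 0.0371 -0.0926  0.024 ] 1221
```

Request:
move_arm(jaw=[0, 0, 0, 0, 0, 0, 0, 0], dp=[[0, 0, 0], [0, 0, 0], [0, 0, 0], [0, 0, 0], [0, 0, 0], [0, 0, 0], [0, 0, 0], [0, 0, 0]], turn=[[0, 0, 0.1], [0, 0, 0.1], [0, 0, 0.1], [0, 0, 0.1], [0, 0, 0.1], [0, 0, 0.1], [0, 0, 0.1], [0, 0, 0.1]])

```text
time_s: 1.97
position: [0.2211, 0.5036, 0.205]
tool_rot: [[-0.345, 0.939, -0.0], [0.939, 0.345, -0.0], [-0.0, -0.0, -1.0]]
ft_force: [0.0, -0.4, 0.9]
grip_width: -0.0002
gripper_force: 0.0
```

Request:
move_arm(jaw=[0, 0, 0, 0, 0, 0, 0, 0, 0, 0, 0, 0], dp=[[-3, 0.43, 0], [-3, 0.43, 0], [-3, 0.43, 0], [-3, 0.43, 0], [-3, 0.43, 0], [-3, 0.43, 0], [-3, 0.43, 0], [-3, 0.43, 0], [-3, 0.43, 0], [-3, 0.43, 0], [-3, 0.43, 0], [-3, 0.43, 0]], turn=[[0, 0, 0], [0, 0, 0], [0, 0, 0], [0, 0, 0], [0, 0, 0], [0, 0, 0], [0, 0, 0], [0, 0, 0], [0, 0, 0], [0, 0, 0], [0, 0, 0], [0, 0, 0]])

```text
time_s: 2.97
position: [0.3958, 0.1829, 0.2052]
tool_rot: [[-0.349, 0.937, 0.0], [0.937, 0.349, 0.0], [-0.0, 0.0, -1.0]]
ft_force: [0.4, 0.5, 0.2]
grip_width: -0.0002
gripper_force: 0.0
```

Request:
move_arm(jaw=[0, 0, 0, 0, 0, 0, 0, 0, 0, 0, 0, 0], dp=[[-3, 0.43, 0], [-3, 0.43, 0], [-3, 0.43, 0], [-3, 0.43, 0], [-3, 0.43, 0], [-3, 0.43, 0], [-3, 0.43, 0], [-3, 0.43, 0], [-3, 0.43, 0], [-3, 0.43, 0], [-3, 0.43, 0], [0, 0, 0]], turn=[[0, 0, 0], [0, 0, 0], [0, 0, 0], [0, 0, 0], [0, 0, 0], [0, 0, 0], [0, 0, 0], [0, 0, 0], [0, 0, 0], [0, 0, 0], [0, 0, 0], [0, 0, 0]])

```text
time_s: 3.97
position: [0.5566, -0.1127, 0.2042]
tool_rot: [[-0.346, 0.938, 0.0], [0.938, 0.346, -0.001], [-0.001, -0.0, -1.0]]
ft_force: [-0.3, -0.1, -0.7]
grip_width: -0.0005
gripper_force: 0.0
```

Request:
move_arm(jaw=[0, 0, 0, 0, 0, 0, 0, 0], dp=[[-2, 0, 0], [0, 0, 2.5], [0, 0, 2.5], [0, 0, 2.5], [0, 0, 2.5], [0, 0, 2.5], [0, 0, 2], [0, 0, 0]], turn=[[0, 0, 0], [0, 0, 0], [0, 0, 0], [0, 0, 0], [0, 0, 0], [0, 0, 0], [0, 0, 0], [0, 0, 0]])

```text
time_s: 4.63
position: [0.5598, -0.1258, 0.0564]
tool_rot: [[-0.35, 0.937, -0.007], [0.937, 0.35, 0.003], [0.005, -0.005, -1.0]]
ft_force: [-0.3, -0.3, -1.4]
grip_width: 0.0
gripper_force: 0.0
```

```bash
python3 - <<'E'
from h import *
im,d=cams.get_image('scene'); cv2.imwrite('pics/s1.png',cv2.resize(im[180:320,200:360,::-1],None,fx=4,fy=4)); print(observe()['position'])
E
```

```text
[ 0.56095279 -0.12634861  0.05878312]
```

View pics/s1.png

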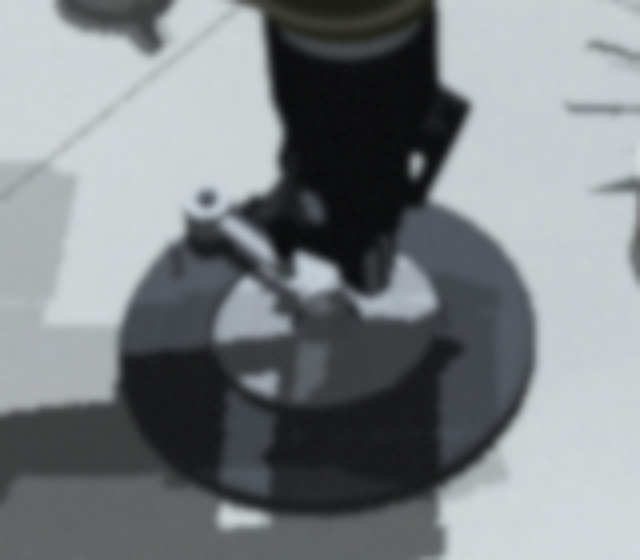

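The fingertips at crop (375,285) hang above the plate's raised side, clear of the post (320,300) and the arm. I'll lower them, aiming about 5 mm further out.

Request:
move_arm(jaw=[0, 0, 0, 0, 0, 0, 0, 0], dp=[[-0.5, 0, 0.5], [0, 0, 0.5], [0, 0, 0.5], [0, 0, 0.3], [0, 0, 0.3], [0, 0, 0.2], [0, 0, 0.2], [0, 0, 0]], turn=[[0, 0, 0], [0, 0, 0], [0, 0, 0], [0, 0, 0], [0, 0, 0], [0, 0, 0], [0, 0, 0], [0, 0, 0]])

```text
time_s: 5.35
position: [0.5636, -0.1317, 0.0347]
tool_rot: [[-0.35, 0.937, -0.0], [0.937, 0.35, 0.0], [0.0, -0.0, -1.0]]
ft_force: [0.0, -0.1, -0.7]
grip_width: 0.0003
gripper_force: 0.0
```

Request:
move_arm(jaw=[0, 0, 0, 0, 0, 0, 0, 0, 0], dp=[[0, 0, 0.2], [0, 0, 0.2], [0, 0, 0.2], [0, 0, 0.2], [0, 0, 0.2], [0, 0, 0.2], [0, 0, 0.2], [0, 0, 0.2], [0, 0, 0]], turn=[[0, 0, 0], [0, 0, 0], [0, 0, 0], [0, 0, 0], [0, 0, 0], [0, 0, 0], [0, 0, 0], [0, 0, 0], [0, 0, 0]])

```text
time_s: 6.1
position: [0.5635, -0.1317, 0.0186]
tool_rot: [[-0.349, 0.937, -0.001], [0.937, 0.349, 0.0], [0.001, -0.0, -1.0]]
ft_force: [-0.2, -0.2, -1.1]
grip_width: 0.0003
gripper_force: 0.0
```

Request:
move_arm(jaw=[0, 0], dp=[[0, 0, 0.15], [0, 0, 0]], turn=[[0, 0, 0], [0, 0, 0]])

```text
time_s: 6.27
position: [0.5636, -0.1318, 0.0174]
tool_rot: [[-0.349, 0.937, -0.0], [0.937, 0.349, 0.0], [0.0, -0.0, -1.0]]
ft_force: [-0.0, 0.4, -0.4]
grip_width: -0.0002
gripper_force: 0.0
```

Request:
move_arm(jaw=[0, 0], dp=[[0, 0, 0.15], [0, 0, 0]], turn=[[0, 0, 0], [0, 0, 0]])

```text
time_s: 6.43
position: [0.5636, -0.1318, 0.0158]
tool_rot: [[-0.349, 0.937, -0.0], [0.937, 0.349, 0.0], [0.0, -0.0, -1.0]]
ft_force: [0.7, -0.7, 0.1]
grip_width: 0.0002
gripper_force: 0.0
```

```bash
python3 - <<'E'
from h import *
im,d=cams.get_image('scene'); cv2.imwrite('pics/s2.png',cv2.resize(im[180:320,200:360,::-1],None,fx=4,fy=4)); o=observe();print(o['position'],o['ft_force'])
E
```

```text
[ 0.56362236 -0.13177774  0.01593878] [-0.04662611  0.20371163 -0.00153146]
```

View pics/s2.png

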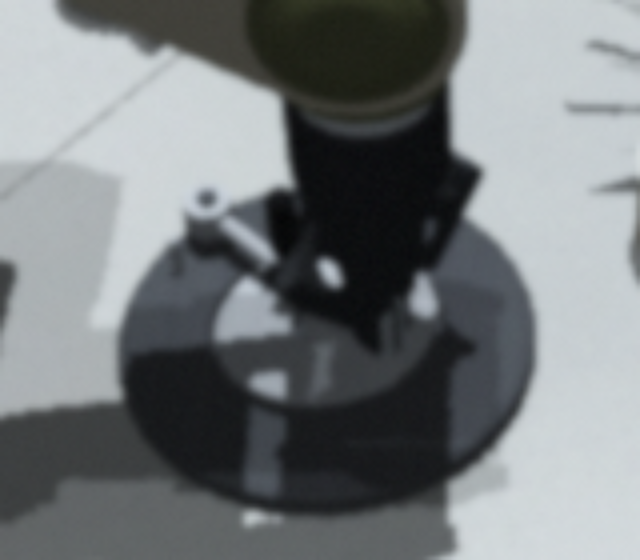

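The tips at crop (375,350) are on the plate's raised side. I'll push gently until it seats.

Request:
move_arm(jaw=[0, 0, 0, 0], dp=[[0, 0, 0.1], [0, 0, 0], [0, 0, 0], [0, 0, 0]], turn=[[0, 0, 0], [0, 0, 0], [0, 0, 0], [0, 0, 0]])

```text
time_s: 6.82
position: [0.5637, -0.1318, 0.0151]
tool_rot: [[-0.349, 0.937, 0.0], [0.937, 0.349, -0.0], [-0.0, 0.0, -1.0]]
ft_force: [-0.3, 0.6, 0.2]
grip_width: -0.0001
gripper_force: 0.0
```

Request:
move_arm(jaw=[0, 0, 0, 0], dp=[[0, 0, 0.1], [0, 0, 0], [0, 0, 0], [0, 0, 0]], turn=[[0, 0, 0], [0, 0, 0], [0, 0, 0], [0, 0, 0]])

```text
time_s: 7.15
position: [0.5637, -0.1318, 0.014]
tool_rot: [[-0.349, 0.937, -0.0], [0.937, 0.349, 0.0], [0.0, -0.0, -1.0]]
ft_force: [0.8, 0.9, -0.3]
grip_width: 0.0
gripper_force: 0.0
```

Request:
move_arm(jaw=[0, 0, 0], dp=[[0, 0, 0.15], [0, 0, 0], [0, 0, 0]], turn=[[0, 0, 0], [0, 0, 0], [0, 0, 0]])

```text
time_s: 7.4
position: [0.5636, -0.1318, 0.0124]
tool_rot: [[-0.349, 0.937, -0.0], [0.937, 0.349, 0.0], [0.0, -0.0, -1.0]]
ft_force: [-0.7, 0.3, -0.1]
grip_width: -0.0001
gripper_force: 0.0
```

Request:
move_arm(jaw=[0, 0, 0], dp=[[0, 0, 0.1], [0, 0, 0], [0, 0, 0]], turn=[[0, 0, 0], [0, 0, 0], [0, 0, 0]])

```text
time_s: 7.65
position: [0.5636, -0.1318, 0.0115]
tool_rot: [[-0.35, 0.937, -0.0], [0.937, 0.35, 0.0], [0.0, -0.0, -1.0]]
ft_force: [-0.5, 0.2, 0.0]
grip_width: 0.0
gripper_force: 0.0
```

```bash
python3 - <<'E'
from h import *
np.set_printoptions(precision=4,suppress=True)
o=observe();print(o['position'],o['ft_force'],o['q'],o['joint_efforts'])
for n in('top','scene'):
    im,d=cams.get_image(n); f,cx,cy,V=K(n); v,u=np.mgrid[:480,:640]
    W=(np.stack([(u-cx)/f*d,-(v-cy)/f*d,-d],-1)-V[:3,3])@V[:3,:3]
    c=np.array([.548,-.0875]); a=np.array([.348,-.938]); q=W[...,:2]-c; s1=q@a; s2=q@np.array([-a[1],a[0]]); rr=np.hypot(s1,s2)
    ok=(d>0)&(W[...,2]<.04)
    for lo,hi,m in((.065,.105,1),(.02,.057,1)):
        s=ok&(rr>lo)&(rr<hi); p=W[s]
        k=None
        for sign in(1,-1):
            t=s&(sign*s1>.015); print(n,lo,'raised' if sign>0 else 'pivot side',t.sum(),np.percentile(W[t][:,2],[10,25,50,75,90]) if t.sum() else '')
    cv2.imwrite(f'pics/{n}3.png',im[:,:,::-1])
E
```

```text
[ 0.5636 -0.1318  0.0115] [-0.5024  0.2119  0.0023] [-24.8704  36.287   84.4358  -0.0008  59.2859 -45.3269] [ -0.0016 -51.5456 -17.0291  -0.0004  -0.0055  -0.    ]
top 0.065 raised 15 [0.0116 0.0135 0.0168 0.0177 0.0195]
top 0.065 pivot side 780 [0.0126 0.0144 0.0165 0.0187 0.0213]
top 0.02 raised 2 [0.0231 0.0246 0.027  0.0295 0.0309]
top 0.02 pivot side 30 [0.0158 0.0172 0.0199 0.0222 0.0236]
scene 0.065 raised 1746 [0.0155 0.0163 0.0171 0.018  0.0187]
scene 0.065 pivot side 901 [0.0154 0.0163 0.0173 0.0183 0.0215]
scene 0.02 raised 503 [0.0104 0.0126 0.0276 0.0295 0.0306]
scene 0.02 pivot side 233 [0.0178 0.0192 0.0205 0.022  0.023 ]
```

```bash
python3 - <<'E'
from h import *
for p in([.5636,-.1318,.0115],[.548,-.0875,.045],[.5647,-.1325,.03]): print(proj('scene',p),proj('top',p))
im=cv2.imread('pics/scene3.png')
g=im[220:300,240:340].astype(float); g=255*(g/255)**.5
cv2.imwrite('pics/c3.png',cv2.resize(g.astype(np.uint8),None,fx=7,fy=7,interpolation=cv2.INTER_CUBIC))
E
```

```text
(np.float64(296.1215346349736), np.float64(275.13822472764514)) (np.float64(324.3255626794744), np.float64(253.69326228677107))
(np.float64(280.2549924997511), np.float64(252.5880088019901)) (np.float64(306.68145539602676), np.float64(257.6944341720858))
(np.float64(296.3574957373208), np.float64(269.52496172779695)) (np.float64(325.0536834264575), np.float64(252.15734466388457))
```

View pics/c3.png

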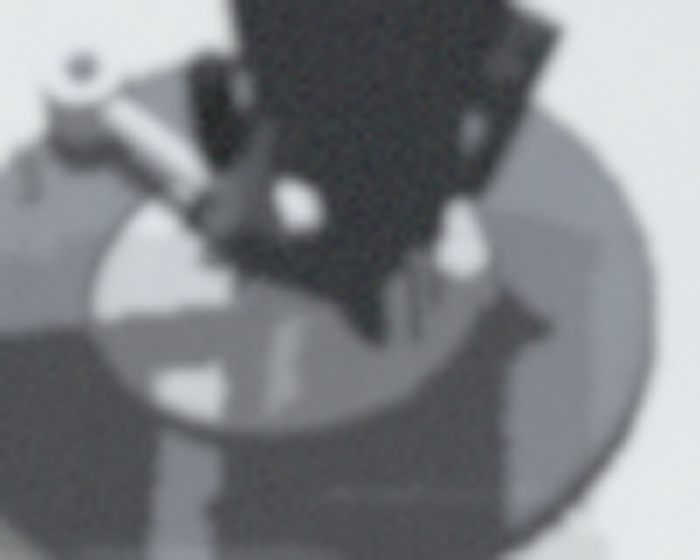

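```bash
python3 - <<'E'
from h import *
np.set_printoptions(precision=4,suppress=True,linewidth=150)
im,d=cams.get_image('scene'); f,cx,cy,V=K('scene'); v,u=np.mgrid[:480,:640]
W=(np.stack([(u-cx)/f*d,-(v-cy)/f*d,-d],-1)-V[:3,3])@V[:3,:3]
for c in (290,293,296,299,302,305):
    print(c); print(np.c_[np.arange(256,284,2),W[256:284:2,c],im[256:284:2,c].mean(1)])
print(proj('scene',[.561,-.1263,.0588]),proj('scene',[.5636,-.1318,.0158]))
E
```

```text
290
[[256.       0.5493  -0.1438   0.091   14.    ]
 [258.       0.5461  -0.1522   0.0953  15.3333]
 [260.       0.5468  -0.1493   0.0862  14.    ]
 [262.       0.5507  -0.1371   0.0655  15.3333]
 [264.       0.5501  -0.1377   0.0604  16.    ]
 [266.       0.5505  -0.1357   0.0518  26.    ]
 [268.       0.5548  -0.1219   0.0285  53.    ]
 [270.       0.5527  -0.1271   0.0288  60.3333]
 [272.       0.5506  -0.1321   0.0289  60.6667]
 [274.       0.5488  -0.1364   0.0281  62.3333]
 [276.       0.5456  -0.1448   0.0327  62.6667]
 [278.       0.5445  -0.1468   0.0291  56.    ]
 [280.       0.5464  -0.1402   0.0141  33.6667]
 [282.       0.5457  -0.1413   0.0091  25.6667]]
293
[[256.       0.5537  -0.1489   0.0941  13.    ]
 [258.       0.5537  -0.1479   0.0872  13.3333]
 [260.       0.5551  -0.1432   0.0757  12.    ]
 [262.       0.5552  -0.1419   0.0683  16.3333]
 [264.       0.5547  -0.1425   0.0631  16.6667]
 [266.       0.5541  -0.1433   0.0581  14.3333]
 [268.       0.5544  -0.1417   0.05    21.3333]
 [270.       0.5574  -0.1322   0.0318  54.    ]
 [272.       0.556   -0.1354   0.02
[... 2389 characters left out ...]
0.       0.5904  -0.1187   0.0329  73.3333]
 [262.       0.589   -0.1215   0.0301  61.3333]
 [264.       0.5864  -0.1276   0.0314  62.3333]
 [266.       0.5847  -0.1313   0.0298  59.3333]
 [268.       0.5835  -0.1337   0.0266  49.6667]
 [270.       0.5862  -0.1266   0.011   34.3333]
 [272.       0.5838  -0.132    0.0115  25.6667]
 [274.       0.5819  -0.1362   0.0105  26.    ]
 [276.       0.5778  -0.146    0.017   26.    ]
 [278.       0.576   -0.1501   0.0159  25.6667]
 [280.       0.574   -0.1544   0.0153  23.6667]
 [282.       0.5716  -0.16     0.0163  24.6667]]
(np.float64(292.85958029533384), np.float64(258.8562071900172)) (np.float64(296.03234908040224), np.float64(273.8342331848482))
```

The depth map shows the closed fingertips at about z 0.042, still above the plate (0.030), so they are roughly 28 mm shorter than the TCP reading. I'll carry on downward and watch the force.

Request:
move_arm(jaw=[0, 0, 0, 0], dp=[[0, 0, 0.2], [0, 0, 0.2], [0, 0, 0], [0, 0, 0]], turn=[[0, 0, 0], [0, 0, 0], [0, 0, 0], [0, 0, 0]])

```text
time_s: 8.13
position: [0.5636, -0.1318, 0.0073]
tool_rot: [[-0.349, 0.937, -0.0], [0.937, 0.349, 0.0], [0.0, -0.0, -1.0]]
ft_force: [0.3, -0.1, 0.7]
grip_width: -0.0002
gripper_force: 0.0
```

Request:
move_arm(jaw=[0, 0, 0, 0], dp=[[0, 0, 0.2], [0, 0, 0.1], [0, 0, 0], [0, 0, 0]], turn=[[0, 0, 0], [0, 0, 0], [0, 0, 0], [0, 0, 0]])

```text
time_s: 8.47
position: [0.5636, -0.1318, 0.0044]
tool_rot: [[-0.349, 0.937, -0.0], [0.937, 0.349, 0.0], [0.0, -0.0, -1.0]]
ft_force: [0.7, -0.2, 0.8]
grip_width: 0.0003
gripper_force: 0.0
```

Request:
move_arm(jaw=[0, 0, 0, 0], dp=[[0, 0, 0.2], [0, 0, 0.1], [0, 0, 0], [0, 0, 0]], turn=[[0, 0, 0], [0, 0, 0], [0, 0, 0], [0, 0, 0]])

```text
time_s: 8.8
position: [0.564, -0.1321, 0.0018]
tool_rot: [[-0.349, 0.937, 0.001], [0.937, 0.349, -0.001], [-0.001, 0.001, -1.0]]
ft_force: [0.2, -2.5, 2.5]
grip_width: 0.0004
gripper_force: 1.3
```

Request:
move_arm(jaw=[0, 0, 0, 0], dp=[[0, 0, 0.2], [0, 0, 0.1], [0, 0, 0], [0, 0, 0]], turn=[[0, 0, 0], [0, 0, 0], [0, 0, 0], [0, 0, 0]])

```text
time_s: 9.13
position: [0.564, -0.1321, -0.0013]
tool_rot: [[-0.349, 0.937, 0.001], [0.937, 0.349, -0.001], [-0.001, 0.001, -1.0]]
ft_force: [1.8, -3.3, 4.3]
grip_width: -0.0001
gripper_force: 1.8
```

Request:
move_arm(jaw=[0, 0, 0, 0], dp=[[0, 0, 0.2], [0, 0, 0.1], [0, 0, 0], [0, 0, 0]], turn=[[0, 0, 0], [0, 0, 0], [0, 0, 0], [0, 0, 0]])

```text
time_s: 9.47
position: [0.5638, -0.1319, -0.0044]
tool_rot: [[-0.349, 0.937, 0.0], [0.937, 0.349, -0.0], [-0.0, 0.0, -1.0]]
ft_force: [1.4, -3.2, 4.1]
grip_width: -0.0001
gripper_force: 1.9
```

Request:
move_arm(jaw=[0, 0, 0, 0], dp=[[0, 0, 0.2], [0, 0, 0.1], [0, 0, 0], [0, 0, 0]], turn=[[0, 0, 0], [0, 0, 0], [0, 0, 0], [0, 0, 0]])

```text
time_s: 9.8
position: [0.5637, -0.1317, -0.0075]
tool_rot: [[-0.349, 0.937, -0.0], [0.937, 0.349, 0.0], [0.0, -0.0, -1.0]]
ft_force: [1.6, -3.0, 4.3]
grip_width: 0.0
gripper_force: 1.8
```

Request:
move_arm(jaw=[0, 0, 0, 0], dp=[[0, 0, 0.2], [0, 0, 0.1], [0, 0, 0], [0, 0, 0]], turn=[[0, 0, 0], [0, 0, 0], [0, 0, 0], [0, 0, 0]])

```text
time_s: 10.13
position: [0.5637, -0.1317, -0.0102]
tool_rot: [[-0.349, 0.937, 0.0], [0.937, 0.349, -0.0], [-0.0, 0.0, -1.0]]
ft_force: [0.1, -2.1, 6.1]
grip_width: 0.0001
gripper_force: 3.2
```

Request:
move_arm(jaw=[0, 0, 0], dp=[[0, 0, 0.1], [0, 0, 0], [0, 0, 0]], turn=[[0, 0, 0], [0, 0, 0], [0, 0, 0]])

```text
time_s: 10.38
position: [0.5638, -0.1318, -0.0103]
tool_rot: [[-0.35, 0.937, 0.001], [0.937, 0.35, -0.0], [-0.001, 0.001, -1.0]]
ft_force: [-2.5, -1.3, 14.8]
grip_width: -0.0002
gripper_force: 7.7
```

Request:
move_arm(jaw=[0, 0, 0], dp=[[0, 0, 0.1], [0, 0, 0], [0, 0, 0]], turn=[[0, 0, 0], [0, 0, 0], [0, 0, 0]])

```text
time_s: 10.63
position: [0.5639, -0.1318, -0.0103]
tool_rot: [[-0.35, 0.937, 0.001], [0.937, 0.35, -0.001], [-0.001, 0.001, -1.0]]
ft_force: [-5.0, 1.2, 24.5]
grip_width: 0.0001
gripper_force: 12.1
```

The plate bottomed out at 24 N. I'll lift off, open the jaw, check the plate and line up over the sleeve.

Request:
move_arm(jaw=[0, 0, 0, 0, 0, 0, 0, 5, 5, 5], dp=[[0, 0, -0.5], [0, 0, -1.5], [0, 0, -3], [0, 0, -3], [0, 0, -3], [0, 0, -3], [0, 0, -3], [2.5, 0, 0], [2.5, 0, 0], [2.6, 0, 0]], turn=[[0, 0, 0], [0, 0, 0], [0, 0, 0], [0, 0, 0], [0, 0, 0], [0, 0, 0], [0, 0, 0], [0, 0, 0], [0, 0, 0], [0, 0, 0]])

```text
time_s: 11.47
position: [0.5358, -0.0593, 0.1568]
tool_rot: [[-0.349, 0.937, -0.003], [0.937, 0.349, 0.002], [0.002, -0.002, -1.0]]
ft_force: [-0.5, 0.3, -0.2]
grip_width: 0.0358
gripper_force: 0.0
```

```bash
python3 - <<'E'
from h import *
np.set_printoptions(precision=4,suppress=True)
o=observe();print(o['position'],o['ft_force'],o['grip_width'])
im,d=cams.get_image('scene'); f,cx,cy,V=K('scene'); v,u=np.mgrid[:480,:640]
W=(np.stack([(u-cx)/f*d,-(v-cy)/f*d,-d],-1)-V[:3,3])@V[:3,:3]
c=np.array([.548,-.0875]); q=W[...,:2]-c; rr=np.hypot(q[...,0],q[...,1])
s=(d>0)&(rr>.025)&(rr<.053)&(W[...,2]<.035); p=W[s]; k=np.linalg.lstsq(np.c_[p[:,:2]-c,np.ones(len(p))],p[:,2],rcond=None)[0]
r=p[:,2]-np.c_[p[:,:2]-c,np.ones(len(p))]@k; print('plane',k,s.sum(),r.std())
for n in('scene','top'):
  if n=='top': im,d=cams.get_image(n)
  for r in cams.mark_of(n,'sleeve_grip')[:2]: print(n,r['p'],onz(n,r['location'][0]*640,r['location'][1]*480,.078))
  cv2.imwrite(f'pics/{n}4.png',cv2.resize(im[150:330,190:430,::-1],None,fx=3,fy=3))
E
```

```text
[ 0.5358 -0.0593  0.1568] [-0.5352  0.2989 -0.1991] 0.03577992788725606
plane [0.0009 0.0008 0.0171] 1083 0.0012323598496309326
scene 0.56 [ 0.5345 -0.069   0.078 ]
top 0.65 [ 0.5378 -0.0605  0.078 ]
```

View pics/scene4.png

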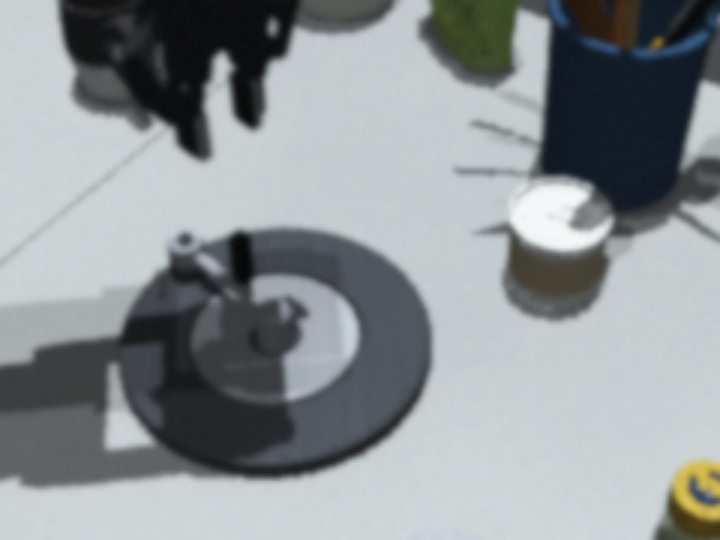

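The plate is level (slope under 0.001) and the arm is at rest. The fingers at crop (200,150) and (250,120) straddle the sleeve (240,258) from above. I'll descend over it.

Request:
move_arm(jaw=[5, 5, 5, 5, 5, 5, 5, 5, 5, 5, 5], dp=[[0, 0, 0], [0, 0, 1.5], [0, 0, 1.5], [0, 0, 1.5], [0, 0, 1.5], [0, 0, 1.5], [0, 0, 1.5], [0, 0, 1.0], [0, 0, 1.0], [0, 0, 1.0], [0, 0, 0]], turn=[[0, 0, 0], [0, 0, 0], [0, 0, 0], [0, 0, 0], [0, 0, 0], [0, 0, 0], [0, 0, 0], [0, 0, 0], [0, 0, 0], [0, 0, 0], [0, 0, 0]])

```text
time_s: 12.58
position: [0.5364, -0.0606, 0.0358]
tool_rot: [[-0.349, 0.937, -0.003], [0.937, 0.349, 0.001], [0.002, -0.002, -1.0]]
ft_force: [-0.4, 0.2, 0.8]
grip_width: 0.0499
gripper_force: 0.0
```

```bash
python3 - <<'E'
from h import *
o=observe();print(o['position'],o['ft_force'],o['grip_width'])
im,d=cams.get_image('scene')
g=255*(im[180:300,200:340,::-1]/255)**.5
cv2.imwrite('pics/s5.png',cv2.resize(g.astype(np.uint8),None,fx=5,fy=5))
E
```

```text
[ 0.53638399 -0.06060631  0.03576608] [-0.38457706  0.24117006  0.8106625 ] 0.049883774280238595
```

View pics/s5.png

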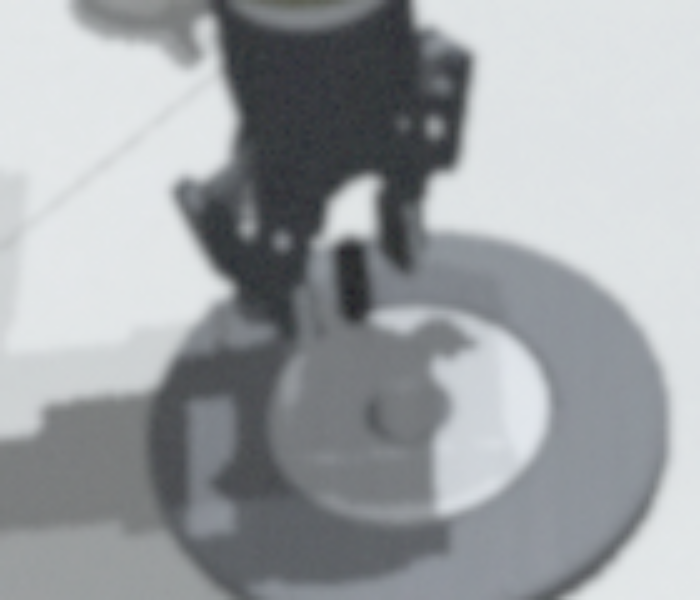

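The sleeve at crop (350,285) stands between the fingers (310,310) and (405,240). I'll close on it.

Request:
move_arm(jaw=[0, 0, 0, 0, 0, 0, 0, 0], dp=[[0, 0, 0], [0, 0, 0], [0, 0, 0], [0, 0, 0], [0, 0, 0], [0, 0, 0], [0, 0, 0], [0, 0, 0]], turn=[[0, 0, 0], [0, 0, 0], [0, 0, 0], [0, 0, 0], [0, 0, 0], [0, 0, 0], [0, 0, 0], [0, 0, 0]], force=40)

```text
time_s: 13.3
position: [0.5379, -0.0607, 0.0383]
tool_rot: [[-0.349, 0.937, 0.002], [0.937, 0.349, -0.001], [-0.001, 0.002, -1.0]]
ft_force: [2.2, 0.8, 7.1]
grip_width: 0.0145
gripper_force: 39.4
```

Request:
move_arm(jaw=[0, 0, 0, 0, 0, 0, 0, 0, 0, 0, 0], dp=[[0.012, -0.396, 0], [0.012, -0.396, 0], [0.012, -0.396, 0], [0.012, -0.396, 0], [0.012, -0.396, 0], [0.012, -0.396, 0], [0.012, -0.396, 0], [0.012, -0.396, 0], [0.012, -0.396, 0], [0.012, -0.396, 0], [0, 0, 0]], turn=[[0, 0, 0.06], [0, 0, 0.06], [0, 0, 0.06], [0, 0, 0.06], [0, 0, 0.06], [0, 0, 0.06], [0, 0, 0.06], [0, 0, 0.06], [0, 0, 0.06], [0, 0, 0.06], [0, 0, 0]])

```text
time_s: 14.22
position: [0.4986, -0.062, 0.0383]
tool_rot: [[0.244, 0.97, 0.002], [0.97, -0.244, 0.001], [0.001, 0.002, -1.0]]
ft_force: [4.5, 5.8, 4.9]
grip_width: 0.0149
gripper_force: 39.2
```

Request:
move_arm(jaw=[0, 0, 0, 0, 0, 0, 0, 0, 0, 0], dp=[[0.012, -0.396, 0], [0.012, -0.396, 0], [0.012, -0.396, 0], [0.012, -0.396, 0], [0.012, -0.396, 0], [0.012, -0.396, 0], [0.012, -0.396, 0], [0.012, -0.396, 0], [0, 0, 0], [0, 0, 0]], turn=[[0, 0, 0.06], [0, 0, 0.06], [0, 0, 0.06], [0, 0, 0.06], [0, 0, 0.06], [0, 0, 0.06], [0, 0, 0.06], [0, 0, 0.06], [0, 0, 0], [0, 0, 0]])

```text
time_s: 15.05
position: [0.4719, -0.0476, 0.0382]
tool_rot: [[0.661, 0.75, 0.004], [0.75, -0.661, 0.0], [0.003, 0.003, -1.0]]
ft_force: [7.3, 7.3, 3.4]
grip_width: 0.0148
gripper_force: 39.1
```

Request:
move_arm(jaw=[0, 0, 0, 0], dp=[[0.1, -0.15, 0], [0.1, -0.15, 0], [0, 0, 0], [0, 0, 0]], turn=[[0, 0, 0.02], [0, 0, 0.02], [0, 0, 0], [0, 0, 0]])

```text
time_s: 15.38
position: [0.4709, -0.0463, 0.0384]
tool_rot: [[0.691, 0.723, 0.004], [0.723, -0.691, -0.003], [0.0, 0.005, -1.0]]
ft_force: [2.9, -7.3, 4.9]
grip_width: 0.0148
gripper_force: 39.5
```

```bash
python3 - <<'E'
from h import *
o=observe();print(o['position'],o['ft_force'],o['tool_rot'])
im,d=cams.get_image('top')
cv2.imwrite('pics/t6.png',cv2.resize(im[200:320,230:370,::-1],None,fx=5,fy=5,interpolation=cv2.INTER_CUBIC))
im,d=cams.get_image('scene')
a=cv2.resize((255*(im[180:300,200:340,::-1]/255)**.5).astype(np.uint8),None,fx=5,fy=5); cv2.imwrite('pics/s6.png',a)
E
```

```text
[ 0.4709102  -0.04629382  0.03835421] [ 2.86108982 -7.31144916  4.86140028] [[ 6.90645045e-01  7.23185275e-01  3.53268512e-03]
 [ 7.23193903e-01 -6.90636938e-01 -3.34625312e-03]
 [ 1.98418483e-05  4.86588948e-03 -9.99988161e-01]]
```

View pics/s6.png

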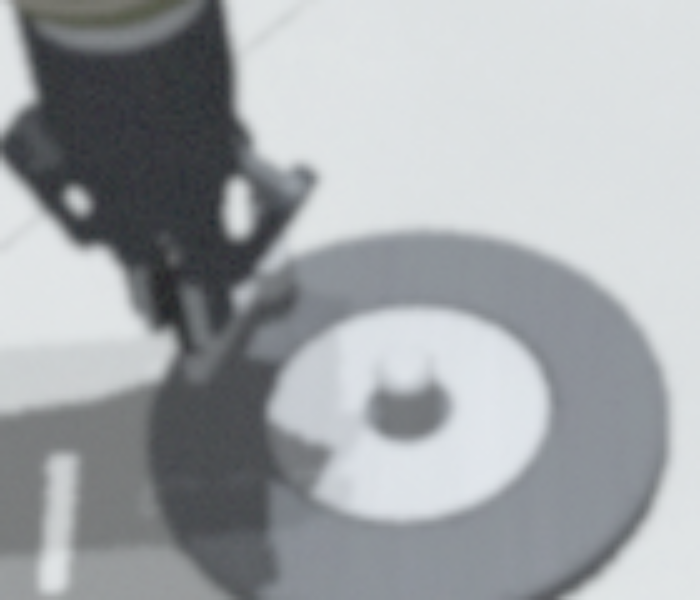

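The arm now swings off the post (crank at crop 200,370 to hub 280,290), and the plate is level and clear. A small extra push will confirm the stop.

Request:
move_arm(jaw=[0, 0, 0, 0, 0, 0], dp=[[0, -0.1, 0], [0, -0.05, 0], [0, 0, 0], [0, 0, 0], [0, 0, 0], [0, 0, 0]], turn=[[0, 0, 0], [0, 0, 0], [0, 0, 0], [0, 0, 0], [0, 0, 0], [0, 0, 0]])

```text
time_s: 15.98
position: [0.4708, -0.0461, 0.0384]
tool_rot: [[0.691, 0.723, 0.006], [0.723, -0.691, -0.005], [0.001, 0.007, -1.0]]
ft_force: [5.9, -11.3, 1.2]
grip_width: 0.0146
gripper_force: 39.3
```

```bash
python3 -c "
from rig import ticket
print(ticket.close_job())"
```

```text
the job is handed in; nothing more can be done
None
```

I pressed the cover plate level, then swung the tension arm to its stop and handed the job in at about 16 s with the gripper still holding it. The hand-in gave no verdict, and the mug, tin, spice jar and egg cup were not re-measured, though no contact with them was noted.

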